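Third hand: hold a heat sink against the sprung plate of a fastening jig

TASK

Pick up the tall finned heat sink, set it down flat on the bed of the fastening jig, between its two low guide rails and still clear of the sprung plate, then slide it along the bed against the sprung plate and push until the pointer on the plate stands about midway between the two pairs of ridges on the block behind it (a push of about 7.5 N; never drive the plate to its end stop). Finish while still holding it there with that steady push, so that I can drive its screws: do not let go. Leave the low wide heat sink, the screw jar and the screwdriver alone.

Things in the scene. Friction and masses are not known exactly. Their poses are not given: they have to be found in the camera images.
- heatsink: the part: tall plain aluminium finned heat sink, 64 mm long (own x, along the fins) x 46 mm wide (own y) x 40 mm tall, 0.12 to 0.25 kg; flat sides. Origin at the centre of its underside, z up; it starts upright on the bench. Either end may go first. Grip it across its width in its upper half, so that the fingertips clear the guide rails later.
- jig: fastening jig, bolted down: aluminium bed 190 (own x) x 100 x 10 mm; origin at the centre of its underside. Own +x is the pressing direction. On the bed's top (10 mm up) a channel along x, middle at y = 0: two guide rails 56 mm apart inside, 8 mm wide, tops 15 mm up, x = -90 to 50 mm. Behind the sprung plate a block, x = 56 to 88 mm, 44 mm up, with ridge pairs on top at x = 70 and 80 mm.
- press_plate: the jig's sprung plate: steel, 50 mm wide, 30 mm tall, 8 mm thick. Origin at the centre of its pressing face, axes as the jig's; at rest it lies at x = 20 mm, 27 mm up, in the jig's frame, and it moves along the jig's +x. A dark pointer tongue on top reaches back to 40 mm behind the face (jig x = 60 mm at rest).
- plate_travel (a joint): how far the sprung plate is pushed in, m: 0 at rest, 0.026 at its end stop. Spring 0.5 N per mm from zero, little friction. The pointer's tip is level with the first ridge pair at 0.010 (5 N) and with the second at 0.020 (10 N); wanted about 0.015 (7.5 N).
- low_sink: bystander: a low wide aluminium heat sink, 80 x 70 x 16 mm, too wide for the channel; origin at the centre of its underside
- screw_jar: bystander: small jar of screws with a black lid, 43 mm across, 46 mm tall; origin at the centre of its underside
- screwdriver: bystander: small screwdriver, 151 mm long, lying on the bench; origin under its middle
Not all that is in view belongs to the job. Leave any turquoise look-alike of the heatsink alone.

How it is judged:
By the outcome, as a careful person would: the job done as asked, in the order asked, and still so for the second after the job is handed in, while the arm keeps its last pose, push and grip.
It also fails if it takes over 48 s, if anything falls off the work surface, if the arm or the gripper's body presses on something with over 40 N, if the wrist force passes 120 N, or if a joint passes its speed limit or range.

ROBOT

A 6-joint arm with a two-finger parallel gripper is mounted at the origin on the work surface; the furniture and walls round the work are solid. World frame = base frame: x ahead of the robot, y to its left, z up, the work surface at z = 0. Lengths are in m, angles in degrees, forces in N, time in s.
With the tool pointing down it reaches from about 0.3 to 0.875 m from the base axis. Payload 4.2 kg.
Tool frame: the origin (TCP) lies midway between the tips of the shut fingers; the grasp point (between the pads) lies 19 mm behind it; z points along the fingers, y is the direction in which the jaws open and shut (so a half turn about z gives the same grasp; the last joint's range is limited). The gripper opens to 85 mm and grips with 20 to 120 N. Pads are 22 mm wide; open, the fingers measure 114 mm over their backs; the gripper's body (76 mm by 85 mm) begins 54 mm behind the grasp point. The pads swing forward as they close: fully open they stand 13 mm farther back than shut.
Start: joints at [69.328, 18.312, 89.639, -0, 72.044, -1.146], TCP at [0.192, 0.542, 0.231] pointing down, gripper open.
Joint ranges: [-177.97, 177.97], [-48.28, 115.42], [12.27, 149.76], [-77.06, 257.06], [2.81, 150.46], [-146.56, 146.56]. Speed limits (degrees/s): [147.25, 147.25, 180, 180, 180, 180].

INTERFACE

Orientations are given as [roll, pitch, yaw] about the fixed x, y, z axes, in that order (R = Rz(yaw) Ry(pitch) Rx(roll)).
In Python, from plant import * gives the robot as it stands.
- The arm moves only by the tool carry_out, never from a script. Its argument "moves" is a list of rows, each a list of 6 numbers: the shift along the tool's x, y, z in cm, then the turn, a rotation vector about the tool's x, y, z in rad. A call has 1 to 8 rows; each row is the pose to reach, as a shift and turn from the pose measured when the call began, along the tool's axes at that moment; what a row does not reach only later rows make up. A row lasts 1/12 s, in which the tool goes at most 41.7 mm and 7.16 degrees, less where a joint would pass 70% of its speed; a pose out of reach is approached as far as the arm can. A call with a gripper value outside its range is refused whole. "grip" is the opening, from 0 (shut) to 1 (fully open), set as the call begins (left out, the last holds). The fingers move at their own pace and stop on an object; "grip_force" is the grip in N (left out, the last holds). Time passes only in rows, so rows that repeat a pose let the fingers close. It gives the time, the measured TCP pose, the force and the opening at its end, in the units of the state.
- state(): the state, without advancing time (a new reading comes with each control period).
- grab_frame(name): name is "side" or "top" or "wrist"; returns a dict with "img" (400x640x3 uint8, red, green, blue), "mtx" (3x3 intrinsics, pixels), "camera_from_world" (4x4, takes a point from world to camera coordinates). Camera axes: x right, y down, z forward; pixel columns grow to the right and rows downward; lengths in m; the calibration is good to about 2 mm. The wrist camera is an equidistant fisheye: a pixel r from the principal point sees the ray r / f radians off the axis. A picture is of the moment at which its call begins. There is no depth.
- hand_in(): hands the job in, once; it reports no verdict.
Trained networks look in a picture, given as the dict that the camera call returned (one of the last four; its "shot" number tells which), for a name from the list of things; names that differ only in an ending like _2 or _b are one class to them, and where a whole thing is asked for, a point or a joint stands for the part that bears it (a point fixed in the world has none). Each returns a list of dicts, best first, with "conf" (0 to 1); they miss things now and then, are a little off and sometimes report something else, mostly with a low value. They report only what shows in the picture. A call takes as long as a camera call. They do not tell look-alikes from the thing itself.
- boxes_of(thing, picture): "location" ([x, y, z] in m, in world coordinates, good to about 4 mm: the middle of the surface that is visible of it).
- silhouettes(thing, picture): "pixels" (400x640 bool, what is visible of it).
- pinpoint(thing, picture): "location" ([x, y, z] in m, in world coordinates, good to about 4 mm: a listed point, or the origin of a listed thing).
The state is a dict: "time_s": time; "joint_pos": joint angles; "joint_vel": joint speeds; "effort": joint torques, N m; "ee_pos": TCP position; "tool_rot": TCP orientation; "ft_force": force on the tool from outside, world axes, zero at the start; "wrist_torque": the same for the moment, N m; "finger_gap": opening from 0.0 (shut) to 1.0 (fully open).
Only numpy, scipy, OpenCV 4.12 (cv2) and the standard library are available. Lean on these libraries where they do the work, as an engineer would, in place of code of your own. Each camera call takes 0.05 s, during which the arm holds its last target. There are 200 camera calls.

## Working session

There is one attempt and no reset: what is moved stays moved. The work goes in short steps, Python scripts to look and compute and a tool call to move; the robot and the scene stay as the last step left them, time stands still between calls to the robot, and variables do not carry over. Pictures are saved under pics/ and viewed, about 8 in all and at most 12, crops included, and the job is handed in when it is done.

Besides the shell and the picture viewer there is one more tool, called after "Call:" as name([rows], argument=value, ...), one row to a line, values as JSON. carry_out: Moves the arm, as the interface text tells. Its arguments: {"type":"object","properties":{"moves":{"type":"array"},"grip":{"type":"number"},"grip_force":{"type":"number"}},"required":["moves"]}

```bash
mkdir -p pics; cat > h.py <<'E'
from plant import *
import numpy as np, cv2
from scipy.spatial.transform import Rotation as R
def save(f,n): cv2.imwrite('pics/'+n, f['img'][:,:,::-1])
def proj(f,p):
    c=(f['camera_from_world']@np.append(p,1))[:3]; q=f['mtx']@c; return q[:2]/q[2]
def ray(f,u,v):
    T=np.linalg.inv(f['camera_from_world']); d=T[:3,:3]@np.linalg.inv(f['mtx'])@[u,v,1]; return T[:3,3],d
def atz(f,u,v,z):
    o,d=ray(f,u,v); return o+d*(z-o[2])/d[2]
E
python3 - <<'E'
from h import *
s=state(); print(s)
fs={n:grab_frame(n) for n in('top','side')}
for n,f in fs.items():
    save(f,n+'0.png')
    for t in('heatsink','jig','press_plate','low_sink','screw_jar','screwdriver'):
        for b in pinpoint(t,f)[:3]: print(n,t,np.round(b['location'],3),round(b['conf'],2),proj(f,b['location']).round())
cv2.imwrite('pics/both0.png',np.vstack([cv2.resize(fs[n]['img'][:,:,::-1],(480,300)) for n in fs]))
E
```

```text
{'time_s': 0.0, 'joint_pos': array([ 6.93286037e+01,  1.83540978e+01,  8.97228184e+01, -4.35982409e-03,
        7.20608788e+01, -1.14686421e+00]), 'joint_vel': array([ 0.01369302,  0.05562043, -0.11551681, -0.01502852,  0.03512568,
        0.01608519]), 'effort': array([ 5.52394206e-02, -4.16208351e+01, -2.36747289e+01,  2.60957005e-02,
       -1.09295386e-01, -2.09829072e-03]), 'ee_pos': array([0.19195317, 0.54126923, 0.2303467 ]), 'tool_rot': array([-1.79862150e+02,  1.38580196e-03,  1.60476817e+02]), 'ft_force': array([-0.37298359,  0.61608553,  0.45887867]), 'wrist_torque': array([-0.02594075, -0.0254505 , -0.03541966]), 'finger_gap': 1.0017193001708513}
top heatsink [ 0.515  0.054 -0.006] 0.91 [331. 224.]
top heatsink [ 0.461  0.165 -0.002] 0.9 [287. 245.]
top heatsink [ 0.482  0.349 -0.001] 0.23 [215. 238.]
top jig [ 0.643  0.128 -0.003] 0.93 [302. 175.]
top jig [0.645 0.104 0.03 ] 0.18 [311. 171.]
top press_plate [0.645 0.105 0.029] 0.62 [311. 172.]
top low_sink [ 0.62  -0.124  0.   ] 0.76 [398. 183.]
top screw_jar [0.483 0.35  0.   ] 0.65 [214. 237.]
top screw_jar [0.641 0.127 0.   ] 0.58 [302. 175.]
top screwdriver [ 0.71  -0.116 -0.   ] 0.47 [393. 149.]
side heatsink [0.467 0.157 0.002] 0.71 [296. 200.]
side heatsink [0.513 0.054 0.002] 0.64 [278. 220.]
side press_plate [ 0.712 -0.119 -0.   ] 0.62 [277. 294.]
side press_plate [0.643 0.102 0.028] 0.52 [330. 223.]
side low_sink [ 0.62  -0.13  -0.002] 0.7 [243. 275.]
side screwdriver [ 0.712 -0.117 -0.001] 0.88 [278. 294.]
```

```bash
python3 - <<'E'
import cv2,numpy as np
t=cv2.imread('pics/top0.png')[110:290,180:440]; s=cv2.imread('pics/side0.png')[140:320,190:450]
cv2.imwrite('pics/c0.png',np.hstack([cv2.resize(x,None,fx=1.53*1,fy=1.53*1,interpolation=cv2.INTER_CUBIC) if 0 else cv2.resize(x,(400,277),interpolation=cv2.INTER_CUBIC) for x in(t,s)]))
cv2.imwrite('pics/c1.png',np.vstack([cv2.resize(t[20:160],(557,300),interpolation=cv2.INTER_CUBIC),cv2.resize(s[20:160],(557,300),interpolation=cv2.INTER_CUBIC)]))
E
```

```text
(no output)
```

View pics/c1.png

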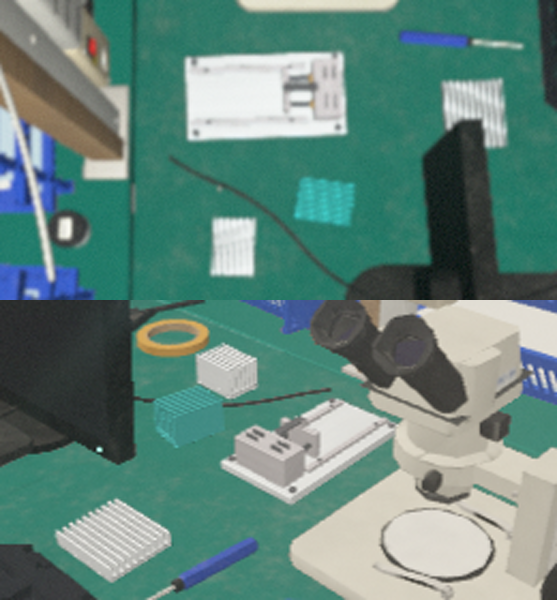

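The silver finned block at top pixel (287,245) is the heatsink. The one at (331,224) is the turquoise look-alike, to be left alone. The jig is at (302,175), with its plate and block towards image right (about world -y). Next I'll look at the whole scene for obstacles, with an enlarged crop of the heatsink and jig.

```bash
python3 - <<'E'
from h import *
f=grab_frame('top'); 
for t in('heatsink','jig','press_plate'):
    for b in silhouettes(t,f)[:3]:
        m=b['pixels'].astype(np.uint8); c=max(cv2.findContours(m,0,2)[0],key=cv2.contourArea)
        r=cv2.minAreaRect(c); z={'heatsink':.04,'jig':.01,'press_plate':.042}[t]
        P=np.array([atz(f,*p,z)[:2] for p in cv2.boxPoints(r)])
        e=np.diff(np.vstack([P,P[:1]]),axis=0)
        print(t,round(b['conf'],2),np.round(r[0]),P.mean(0).round(4),np.linalg.norm(e,axis=1).round(3),np.degrees(np.arctan2(e[:,1],e[:,0])).round(1))
T=np.linalg.inv(f['camera_from_world']);print(T[:3,3],f['mtx'][0,0])
c=cv2.resize(f['img'][130:290,240:360,::-1],(450,600),interpolation=cv2.INTER_CUBIC)
cv2.imwrite('pics/crop.png',c)
a=cv2.imread('pics/side0.png'); cv2.imwrite('pics/full.png',np.vstack([cv2.resize(x,(480,300),interpolation=cv2.INTER_AREA) for x in(f['img'][:,:,::-1],a)]))
E
```

```text
heatsink 0.79 [331. 224.] [0.5118 0.0559] [0.049 0.065 0.049 0.064] [ -8.4 -98.1 171.1  81.8]
heatsink 0.56 [289. 244.] [0.4632 0.1599] [0.049 0.063 0.049 0.063] [-90.6 179.6  89.3  -0. ]
jig 0.64 [304. 174.] [0.6428 0.1217] [0.192 0.103 0.189 0.103] [-89.2 179.8  90.6   1.3]
press_plate 0.57 [320. 172.] [0.6413 0.0829] [0.051 0.038 0.051 0.037] [ -0.7 -90.3 179.   89.6]
press_plate 0.24 [400. 182.] [ 0.6146 -0.12  ] [0.074 0.076 0.073 0.076] [-90.3 177.2  89.5  -2.2]
[0.44431358 0.1299384  1.01773013] 397.274840998393
```

View pics/crop.png

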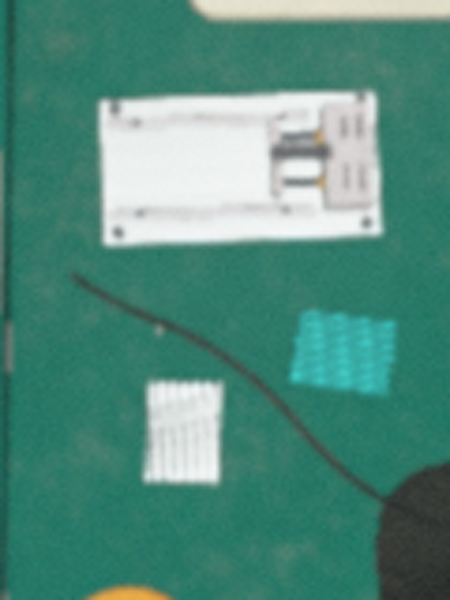

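View pics/full.png

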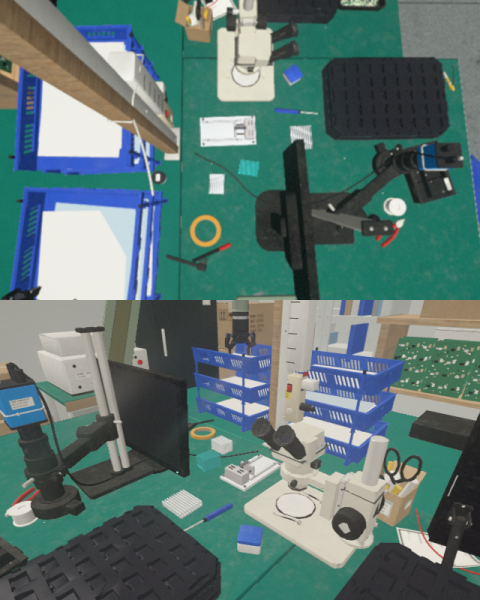

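The crop confirms the plain silver heatsink (crop 182,432), fins along world x, and the jig pressing to image right. There is a monitor on the right, a microscope at the back, and tray stacks on the left near the arm's start, so I'll check those trays with the wrist camera and the side crop.

```bash
python3 - <<'E'
from h import *
w=grab_frame('wrist'); s=grab_frame('side'); t=grab_frame('top')
for f in(s,t):
    T=np.linalg.inv(f['camera_from_world']);print(T[:3,3].round(3),T[:3,2].round(3),f['mtx'][0,0])
    for p in [(.192,.542,.231),(.192,.542,.0),(.25,.35,0),(.6,.3,0)]: print(p,proj(f,np.array(p)).round())
T=np.linalg.inv(w['camera_from_world']);print(T[:3,3],T[:3,:3].round(2))
a=cv2.resize(s['img'][60:240,220:460,::-1],(400,300),interpolation=cv2.INTER_CUBIC)
b=cv2.resize(t['img'][0:400,0:300,::-1],(225,300))
c=cv2.resize(w['img'][:,:,::-1],(480,300))
cv2.imwrite('pics/w.png',np.vstack([np.hstack([a,b]),np.hstack([c,np.zeros((300,145,3),np.uint8)])]))
E
```

```text
[ 1.149 -0.459  0.489] [-0.617  0.629 -0.472] 383.73450818797136
(0.192, 0.542, 0.231) [320.  79.]
(0.192, 0.542, 0.0) [320. 142.]
(0.25, 0.35, 0) [294. 160.]
(0.6, 0.3, 0) [367. 199.]
[0.444 0.13  1.018] [ 0.139 -0.026 -0.99 ] 397.274840998393
(0.192, 0.542, 0.231) [ 79. 392.]
(0.192, 0.542, 0.0) [132. 359.]
(0.25, 0.35, 0) [212. 333.]
(0.6, 0.3, 0) [235. 191.]
[0.11542614 0.56883217 0.37455305] [[ 0.33  0.9   0.29]
 [ 0.94 -0.32 -0.11]
 [-0.    0.31 -0.95]]
```

View pics/w.png

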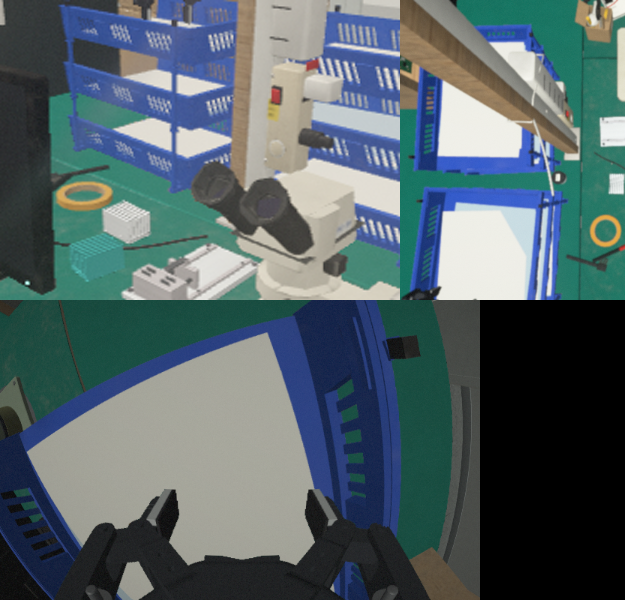

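```bash
python3 - <<'E'
from h import *
s=grab_frame('side'); t=grab_frame('top')
for n,(u,v,vt) in {'corner':(325,174,66),'left':(264,133,64),'colL':(361,175,60)}.items():
    p=atz(s,u,v,0); h=[proj(s,p+[0,0,z]) for z in(.1,.2,.25,.3,.35)]
    print(n,p.round(3),np.round(h).tolist(),[proj(t,p+[0,0,z]).round().tolist() for z in(0,.1,.2,.25)])
# column base: top view: base around crop(575,150)->full (233,200)
print(atz(t,233,200,0),atz(t,220,253,0.2), atz(t,220,400,.2))
E
```

```text
corner [0.404 0.341 0.   ] [[325.0, 143.0], [325.0, 110.0], [325.0, 92.0], [326.0, 74.0], [326.0, 54.0]] [[217.0, 269.0], [208.0, 271.0], [197.0, 273.0], [190.0, 274.0]]
left [-0.052  0.467  0.   ] [[262.0, 108.0], [260.0, 82.0], [259.0, 69.0], [258.0, 54.0], [257.0, 40.0]] [[159.0, 468.0], [142.0, 493.0], [121.0, 526.0], [107.0, 546.0]]
colL [0.49  0.412 0.   ] [[363.0, 144.0], [365.0, 111.0], [365.0, 93.0], [366.0, 74.0], [368.0, 55.0]] [[190.0, 235.0], [178.0, 233.0], [163.0, 231.0], [154.0, 229.0]]
[0.57776202 0.30451806 0.        ] [0.44344625 0.29469541 0.2       ] [0.16280479 0.28893661 0.2       ]
```

The gripper hovers over the top tray of a stack about 0.3 m high at y>0.3, so I'll lift straight up first, then cross over.

Call:
carry_out([
  [0,0,-4,0,0,0],
  [0,0,-8,0,0,0],
  [0,0,-12,0,0,0],
  [0,0,-16,0,0,0],
  [0,0,-20,0,0,0],
  [0,0,-23,0,0,0],
  [0,0,-24,0,0,0],
  [0,0,-24,0,0,0],
], grip=1, grip_force=50)

```text
time_s: 1.82
ee_pos: [0.1925, 0.5433, 0.4756]
tool_rot: [179.4, -0.0, 160.5]
ft_force: [-0.6, 0.5, -0.0]
finger_gap: 0.996
```

```bash
cat >> h.py <<'E'
def go(p,yaw):
    s=state(); A=R.from_euler('xyz',s['tool_rot'],degrees=True)
    d=A.inv().apply(np.array(p)-s['ee_pos'])*100; r=(A.inv()*R.from_euler('xyz',[180,0,yaw],degrees=True)).as_rotvec()
    print('t',round(s['time_s'],2),'pos',s['ee_pos'].round(4),s['tool_rot'].round(1),'F',s['ft_force'].round(1),'gap',round(s['finger_gap'],3),'q',s['joint_pos'].round(0))
    print('cm',d.round(2),'rv',r.round(3),'rows',np.linalg.norm(d)/4.17,np.degrees(np.linalg.norm(r))/7.16)
E
python3 -c "
from h import *
go([.462,.161,.45],180)"
```

```text
t 1.82 pos [0.1925 0.5433 0.4756] [179.4  -0.  160.5] F [-0.6  0.5 -0. ] gap 0.996 q [ 69.  16.  59.   0. 105.  -1.]
cm [-38.17 -27.05   2.28] rv [ 0.01   0.002 -0.341] rows 11.232899808555098 2.7262951627753735
```

Call:
carry_out([
  [-3.2,-2.3,0,0,0,-0.05],
  [-6.4,-4.5,0,0,0,-0.1],
  [-9.6,-6.8,0,0,0,-0.15],
  [-12.8,-9.1,0,0,0,-0.2],
  [-16,-11.3,0,0,0,-0.25],
  [-19.2,-13.6,0,0,0,-0.3],
  [-22.4,-15.9,0,0,0,-0.34],
  [-25.6,-18.1,0,0,0,-0.34],
])

```text
time_s: 2.48
ee_pos: [0.3741, 0.2856, 0.4727]
tool_rot: [179.4, 0.2, -179.9]
ft_force: [0.9, 0.7, 0.3]
finger_gap: 1.0
```

```bash
python3 -c "
from h import *
go([.462,.161,.24],180)"
```

```text
t 2.48 pos [0.3741 0.2856 0.4727] [ 179.4    0.2 -179.9] F [0.9 0.7 0.3] gap 1.0 q [ 36.   5.  73.   0. 101. -54.]
cm [ -8.7  -12.7   23.17] rv [0.01  0.003 0.001] rows 6.672351393997962 0.08401132164227419
```

Call:
carry_out([
  [-2.9,-4.2,0,0,0,0],
  [-5.8,-8.4,0,0,0,0],
  [-8.7,-11.7,3,0,0,0],
  [-8.7,-12.7,7,0,0,0],
  [-8.7,-12.7,11,0,0,0],
  [-8.7,-12.7,15,0,0,0],
  [-8.7,-12.7,19,0,0,0],
  [-8.7,-12.7,22,0,0,0],
])

```text
time_s: 3.15
ee_pos: [0.4615, 0.1603, 0.2509]
tool_rot: [179.4, 0.2, -180.0]
ft_force: [0.2, 0.4, -0.8]
finger_gap: 1.003
```

```bash
python3 - <<'E'
from h import *
go([.462,.161,.1],180)
w=grab_frame('wrist'); t=grab_frame('side')
for f,n in((w,'wrist'),(t,'side')):
    for b in pinpoint('heatsink',f)[:3]: print(n,np.round(b['location'],4),round(b['conf'],2))
    for b in pinpoint('jig',f)[:1]: print(n,'jig',np.round(b['location'],4),round(b['conf'],2))
print(w['mtx'])
save(w,'w2.png')
E
```

```text
t 3.15 pos [0.4615 0.1603 0.2509] [ 179.4    0.2 -180. ] F [ 0.2  0.4 -0.8] gap 1.003 q [ 17.  10.  99.   1.  71. -73.]
cm [ 1.000e-02 -8.000e-02  1.509e+01] rv [0.01  0.004 0.   ] rows 3.6182169292955586 0.08675289959905315
wrist [0.5096 0.0527 0.0028] 0.62
wrist jig [0.6448 0.122  0.0017] 0.7
side [0.4632 0.1552 0.0005] 0.71
side [5.128e-01 5.350e-02 5.000e-04] 0.55
side jig [0.6474 0.1251 0.0033] 0.86
[[309.70691629   0.         322.19205145]
 [  0.         309.70691629 195.45296306]
 [  0.           0.           1.        ]]
```

View pics/w2.png

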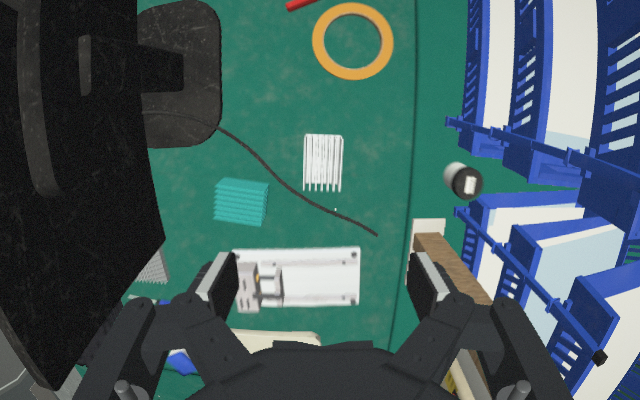

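The wrist view shows the heatsink centred under the jaws at (323,163), turquoise look-alike at (241,202), jig at (297,278) with corners near (233,251), (358,248), (360,305). I'll convert these to world coordinates.

```bash
cat >> h.py <<'E'
def fish(f,u,v,z):
    K=f['mtx']; d=np.array([u-K[0,2],v-K[1,2]]); r=np.linalg.norm(d); th=r/K[0,0]
    c=np.array([*(d/r*np.sin(th)),np.cos(th)]); T=np.linalg.inv(f['camera_from_world']); D=T[:3,:3]@c; o=T[:3,3]
    return o+D*(z-o[2])/D[2]
E
python3 - <<'E'
from h import *
f=grab_frame('wrist'); im=f['img'].astype(int); print(np.linalg.inv(f['camera_from_world'])[:3,3].round(3))
m=((im.min(2)>120)).astype(np.uint8)
for n,(x0,y0,x1,y1),z in(('hs',(290,120,360,205),.04),('jig',(225,235,372,322),.01)):
    k=np.zeros_like(m); k[y0:y1,x0:x1]=m[y0:y1,x0:x1]; k=cv2.morphologyEx(k,cv2.MORPH_CLOSE,np.ones((9,9)))
    if n=='hs': k[:]=k
    c=max(cv2.findContours(k,0,2)[0],key=cv2.contourArea).reshape(-1,2)
    W=np.array([fish(f,u,v,z)[:2] for u,v in c]); 
    r=cv2.minAreaRect((W*1000).astype(np.float32)); print(n,np.round(r[0],1),np.round(r[1],1),round(r[2],2)); print((cv2.boxPoints(r)).round(1).tolist(),W.min(0),W.max(0))
for u,v in((358,248),(360,305),(233,251)): print(fish(f,u,v,.01))
big=cv2.resize(f['img'][120:325,220:380,::-1],(468,600),interpolation=cv2.INTER_CUBIC); cv2.imwrite('pics/big.png',big)
E
```

```text
[0.381 0.16  0.399]
hs [458.2 162.7] [46.2 69.1] 88.09
[[422.8999938964844, 140.8000030517578], [492.0, 138.5], [493.5, 184.60000610351562], [424.3999938964844, 186.89999389648438]] [0.42335702 0.13893491] [0.49277204 0.18653006]
jig [644.1 120.6] [117.7 197.4] 3.21
[[579.7999877929688, 215.8000030517578], [590.9000244140625, 18.799999237060547], [708.4000244140625, 25.399999618530273], [697.2999877929688, 222.39999389648438]] [0.58513307 0.01999327] [0.70766667 0.22031768]
[0.59341737 0.21657511 0.01      ]
[0.69879049 0.22593457 0.01      ]
[0.5997875  0.03421734 0.01      ]
```

View pics/big.png

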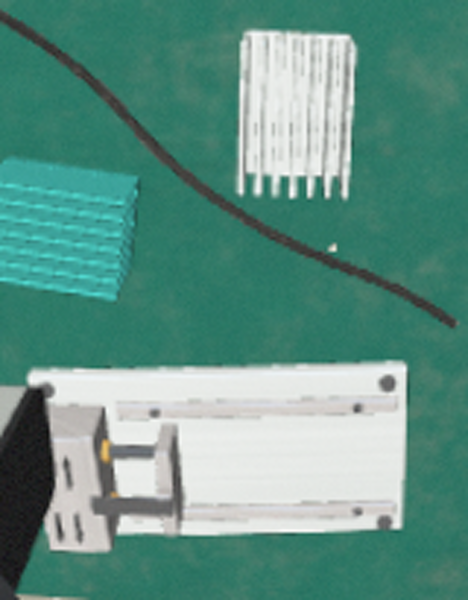

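```bash
python3 - <<'E'
from h import *
f=grab_frame('wrist'); k=160/468
def P(cx,cy,z): 
    p=fish(f,220+cx*k,120+cy*k,z)[:2]; return p
def line(a,b,z,n):
    a,b=P(*a,z),P(*b,z); d=a-b; print(n,a.round(4),b.round(4),round(np.degrees(np.arctan2(d[1],d[0])),2),np.linalg.norm(d).round(4))
line((30,370),(405,362),.01,'near bed edge')
line((405,362),(403,530),.01,'left bed edge')
line((118,402),(397,396),.015,'near rail outer')
line((118,418),(397,410),.015,'near rail inner')
line((185,503),(395,501),.015,'far rail inner')
line((185,519),(395,515),.015,'far rail outer')
line((157,428),(157,428),.042,'plate near top face corner')
for q in((413,233),(445,220),(410,222)): print('col',fish(f,*q,0)[:2])
t=grab_frame('top')
for u,v in((233,200),(235,170),(238,207)): print(atz(t,u,v,0)[:2],atz(t,u,v,.15)[:2])
go([.461,.161,.010],178.5)
E
```

```text
near bed edge [0.5926 0.0309] [0.5868 0.217 ] -88.21 0.1862
left bed edge [0.5868 0.217 ] [0.6911 0.2219] -177.27 0.1044
near rail outer [0.6068 0.0759] [0.603  0.2133] -88.42 0.1375
near rail inner [0.6161 0.075 ] [0.611  0.2137] -87.9 0.1387
far rail inner [0.6681 0.1058] [0.6672 0.2157] -89.53 0.1098
far rail outer [0.6789 0.1052] [0.6766 0.2162] -88.83 0.1111
plate near top face corner [0.6046 0.0991] [0.6046 0.0991] 0.0 0.0
col [0.57627636 0.29972941]
col [0.55638893 0.34868954]
col [0.55834053 0.29294944]
[0.57776202 0.30451806] [0.55809348 0.27878732]
[0.65634718 0.30060303] [0.62509623 0.27544932]
[0.55954687 0.29146064] [0.542563   0.26765439]
t 3.6 pos [0.4635 0.1616 0.2564] [ 179.3    0.5 -179.9] F [-0.5 -0.4  0.4] gap 0.999 q [ 18.   9.  98.   1.  72. -73.]
cm [ 0.47 -0.34 24.63] rv [0.012 0.009 0.028] rows 5.908983238863989 0.2502842623398657
```

Call:
carry_out([
  [0.3,-0.2,4,0,0,0.03],
  [0.3,-0.2,8,0,0,0.03],
  [0.3,-0.2,12,0,0,0.03],
  [0.3,-0.2,15,0,0,0.03],
  [0.3,-0.2,18,0,0,0.03],
  [0.3,-0.2,19,0,0,0.03],
  [0.3,-0.2,19,0,0,0.03],
  [0.3,-0.2,19,0,0,0.03],
])

```text
time_s: 4.27
ee_pos: [0.4634, 0.1622, 0.0672]
tool_rot: [179.3, 0.6, 178.4]
ft_force: [0.5, -0.1, -0.3]
finger_gap: 0.999
```

```bash
python3 - <<'E'
from h import *
go([.461,.161,.010],178.5)
w=grab_frame('wrist'); go([.461,.161,.010],178.5)
cv2.imwrite('pics/w3.png',cv2.resize(w['img'][90:350,160:480,::-1],(640,520)))
for b in boxes_of('heatsink',w)[:2]: print(b['location'],b['conf'])
E
```

```text
t 4.27 pos [0.4634 0.1622 0.0672] [179.3   0.6 178.4] F [ 0.5 -0.1 -0.3] gap 0.999 q [ 18.  20. 114.   1.  45. -71.]
cm [ 0.29 -0.2   5.72] rv [ 0.013  0.01  -0.002] rows 1.3733628836452905 0.13026807072373175
t 4.32 pos [0.4638 0.1624 0.0679] [179.2   0.7 178.4] F [0.6 0.3 1. ] gap 1.001 q [ 18.  20. 114.   1.  45. -71.]
cm [ 0.35 -0.22  5.78] rv [ 0.013  0.012 -0.002] rows 1.3900920953119615 0.14179985884439894
[0.4517, 0.1623, 0.0266] 0.88
[0.4906, 0.0492, 0.0366] 0.58
```

View pics/w3.png

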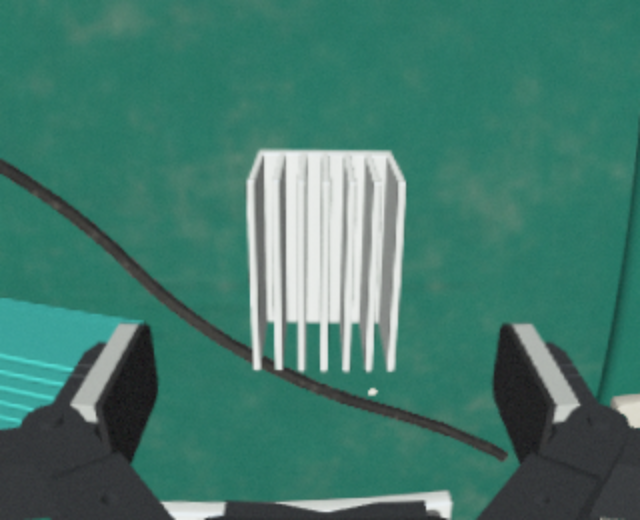

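Jaws straddle the heatsink evenly (sink at 325,260; jaws at 150 and 497), look-alike clear. I'll descend, level and close.

Call:
carry_out([
  [0.2,-0.1,2,0.012,0.012,0],
  [0.2,-0.1,4,0.012,0.012,0],
  [0.2,-0.1,5.2,0.012,0.012,0],
  [0.2,-0.1,5.7,0.012,0.012,0],
  [0.2,-0.1,5.7,0.012,0.012,0],
])

```text
time_s: 4.78
ee_pos: [0.463, 0.1623, 0.0115]
tool_rot: [179.9, 0.1, 178.4]
ft_force: [-0.0, 0.9, 0.2]
finger_gap: 1.006
```

Call:
carry_out([
  [0,0,0,0,0,0],
  [0,0,0,0,0,0],
  [0,0,0,0,0,0],
  [0,0,0,0,0,0],
  [0,0,0,0,0,0],
  [0,0,0,0,0,0],
  [0,0,0,0,0,0],
  [0,0,0,0,0,0],
], grip=0, grip_force=50)

```text
time_s: 5.45
ee_pos: [0.4639, 0.1625, 0.0127]
tool_rot: [179.9, 0.2, 178.4]
ft_force: [-0.4, -1.0, 5.5]
finger_gap: 0.529
```

```bash
python3 -c "
from h import *
go([.461,.161,.15],178.5)"
```

```text
t 5.45 pos [0.4639 0.1625 0.0127] [179.9   0.2 178.4] F [-0.4 -1.   5.5] gap 0.529 q [ 18.  25. 117.   0.  38. -71.]
cm [  0.24  -0.13 -13.73] rv [ 0.002  0.003 -0.002] rows 3.2940274013393163 0.037156535366779486
```

Call:
carry_out([
  [0,0,-1,0,0,0],
  [0,0,-3,0,0,0],
  [0,0,-6,0,0,0],
  [0,0,-9,0,0,0],
  [0,0,-11,0,0,0.1],
  [0,0,-12,0,0,0.2],
  [-1,0,-12,0,0,0.32],
  [-2,0,-12,0,0,0.44],
])

```text
time_s: 6.12
ee_pos: [0.4837, 0.1618, 0.1342]
tool_rot: [179.7, 0.2, 152.8]
ft_force: [-0.1, 1.3, -1.8]
finger_gap: 0.528
```

```bash
python3 -c "
from h import *
go([.5,.16,.125],140)
go([.641,.157,.125],91.4)"
```

```text
t 6.12 pos [0.4837 0.1618 0.1342] [179.7   0.2 152.8] F [-0.1  1.3 -1.8] gap 0.528 q [ 17.  17. 107.   0.  56. -46.]
cm [-1.53  0.58  0.93] rv [0.006 0.003 0.224] rows 0.45181798072631246 1.7930720728455534
t 6.12 pos [0.4837 0.1618 0.1342] [179.7   0.2 152.8] F [-0.1  1.3 -1.8] gap 0.528 q [ 17.  17. 107.   0.  56. -46.]
cm [-14.21   6.75   1.01] rv [0.007 0.    1.072] rows 3.781112950695131 8.580207199064166
```

Call:
carry_out([
  [-2,0.9,0,0,0,0.12],
  [-4,1.9,0,0,0,0.24],
  [-6,2.8,0,0,0,0.36],
  [-8,3.8,0,0,0,0.48],
  [-10,4.7,0,0,0,0.6],
  [-12,5.7,0,0,0,0.72],
  [-13.4,6.4,0,0,0,0.84],
  [-14.2,6.75,0,0,0,0.96],
])

```text
time_s: 6.78
ee_pos: [0.6426, 0.1569, 0.1348]
tool_rot: [179.6, -0.1, 97.5]
ft_force: [0.3, 0.9, -1.9]
finger_gap: 0.527
```

Call:
carry_out([
  [0,0,0,0,0,0.1],
  [0,0,0,0,0,0.11],
  [0,0,0,0,0,0.11],
  [0,0,0,0,0,0.11],
])

```text
time_s: 7.12
ee_pos: [0.642, 0.1568, 0.1348]
tool_rot: [179.7, -0.2, 91.3]
ft_force: [-0.4, 1.0, -1.7]
finger_gap: 0.531
```

```bash
python3 - <<'E'
from h import *
go([.641,.157,.075],91.4)
w=grab_frame('wrist'); t=grab_frame('top'); s=grab_frame('side')
cv2.imwrite('pics/v4.png',np.vstack([np.hstack([cv2.resize(t['img'][120:240,230:390,::-1],(400,300),interpolation=cv2.INTER_CUBIC),cv2.resize(s['img'][140:290,230:430,::-1],(400,300),interpolation=cv2.INTER_CUBIC)]),np.hstack([cv2.resize(w['img'][:,:,::-1],(480,300)),np.zeros((300,320,3),np.uint8)])]))
for b in pinpoint('heatsink',s)[:3]: print(b['location'],b['conf'])
E
```

```text
t 7.12 pos [0.642  0.1568 0.1348] [179.7  -0.2  91.3] F [-0.4  1.  -1.7] gap 0.531 q [13. 30. 86.  0. 64. 11.]
cm [ 0.   -0.13  5.98] rv [ 0.006 -0.003 -0.002] rows 1.4340986922144168 0.053341878867234904
[0.5137, 0.0558, 0.0002] 0.91
[0.6453, 0.1039, 0.024] 0.56
[0.6446, 0.1559, 0.1225] 0.44
```

View pics/v4.png

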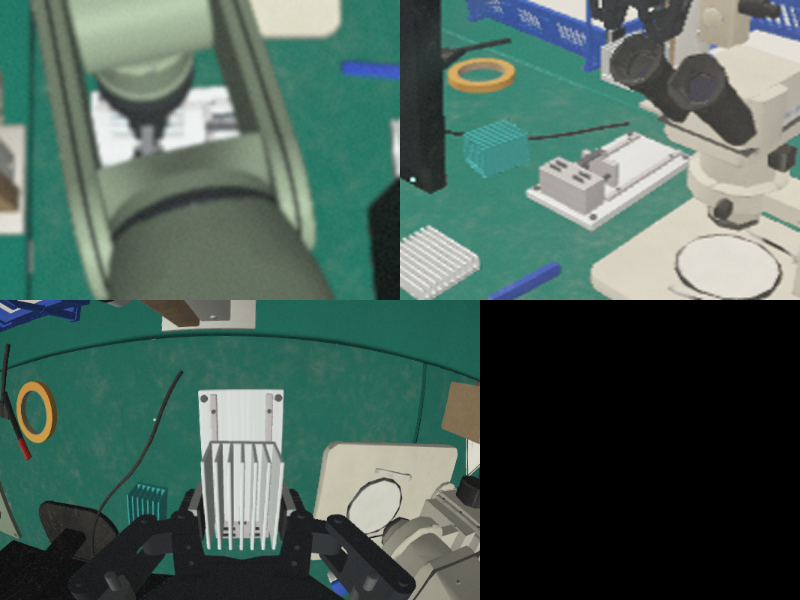

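Wrist view: heatsink (243,495) lines up with the bed (edges 198–284, centre 241) and is parallel to it. The look-alike and low sink are untouched. Now to check clearance to the microscope head on the +x side.

```bash
python3 - <<'E'
from h import *
t=grab_frame('top');w=grab_frame('wrist')
for z in(.1,.15,.2,.25,.3): print(z,'head front(320,98)',atz(t,320,98,z)[:2].round(3),'base(305,135)',atz(t,305,133,z)[:2].round(3),'wr(385,230/.75)',fish(w,385/.75,(535-300)/.75,z)[:2].round(3),'wr eyep',fish(w,455/.75,(490-300)/.75,z)[:2].round(3))
E
```

```text
0.1 head front(320,98) [0.812 0.082] base(305,135) [0.724 0.119] wr(385,230/.75) [0.812 0.073] wr eyep [0.92  0.125]
0.15 head front(320,98) [0.792 0.085] base(305,135) [0.709 0.12 ] wr(385,230/.75) [0.763 0.119] wr eyep [0.841 0.156]
0.2 head front(320,98) [0.772 0.087] base(305,135) [0.694 0.12 ] wr(385,230/.75) [0.715 0.165] wr eyep [0.763 0.188]
0.25 head front(320,98) [0.752 0.09 ] base(305,135) [0.679 0.121] wr(385,230/.75) [0.667 0.211] wr eyep [0.684 0.219]
0.3 head front(320,98) [0.732 0.092] base(305,135) [0.663 0.121] wr(385,230/.75) [0.618 0.257] wr eyep [0.605 0.251]
```

Call:
carry_out([
  [0,0,3,0,0,0],
  [0,0,6,0,0,0],
  [0,0,8,0,0,0],
  [0,0,9.2,0,0,0],
  [0,0,9.8,0,0,0],
  [0,0,10,0,0,0],
  [0,0,10,0,0,0],
])

```text
time_s: 8.0
ee_pos: [0.6437, 0.1573, 0.0356]
tool_rot: [179.6, -0.2, 91.2]
ft_force: [0.5, 1.2, -1.6]
finger_gap: 0.53
```

```bash
python3 - <<'E'
from h import *
w=grab_frame('wrist')
go([.642,.157,.0227],91.4)
im=cv2.resize(w['img'][60:360,170:470,::-1],(600,600),interpolation=cv2.INTER_CUBIC); cv2.imwrite('pics/v5.png',im)
E
```

```text
t 8.05 pos [0.644  0.1574 0.0362] [179.5  -0.2  91.2] F [-0.5  0.4 -1.5] gap 0.529 q [13. 35. 92.  0. 53. 11.]
cm [-0.04 -0.21  1.35] rv [ 0.009 -0.003 -0.003] rows 0.3273304509394025 0.0804747304890789
```

View pics/v5.png

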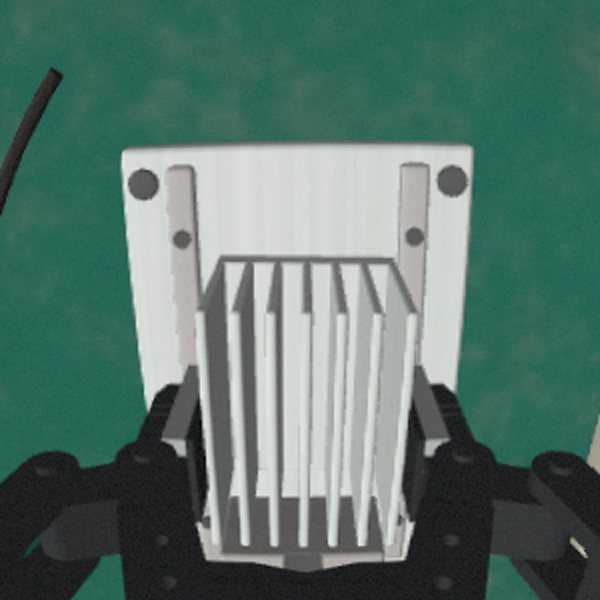

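The sink sits about 2 mm right of the channel's middle (sink end 222–392 against rails 198–400). I'll correct that and lower to contact.

Call:
carry_out([
  [0,-0.2,0,0.009,0,-0.01],
  [0,-0.2,0.4,0.009,0,-0.01],
  [0,-0.2,0.8,0.009,0,-0.01],
  [0,-0.2,1.0,0.009,0,-0.01],
  [0,-0.2,1.1,0.009,0,-0.01],
  [0,-0.2,1.1,0.009,0,-0.01],
])

```text
time_s: 8.55
ee_pos: [0.6418, 0.1574, 0.0247]
tool_rot: [-179.9, -0.2, 91.8]
ft_force: [0.7, 1.1, -1.4]
finger_gap: 0.526
```

Call:
carry_out([
  [0,0,0.1,0,0,0],
  [0,0,0.2,0,0,0],
  [0,0,0.2,0,0,0],
])

```text
time_s: 8.8
ee_pos: [0.6419, 0.1574, 0.0229]
tool_rot: [-180.0, -0.2, 91.8]
ft_force: [0.0, 1.6, -0.9]
finger_gap: 0.53
```

```bash
python3 -c "
from h import *
go([.642,.157,.0227],91.8)"
```

```text
t 8.8 pos [0.6419 0.1574 0.0229] [-180.    -0.2   91.8] F [ 0.   1.6 -0.9] gap 0.53 q [13. 36. 92.  0. 52. 11.]
cm [-0.04  0.01  0.02] rv [-0.001 -0.003 -0.   ] rows 0.011254206346722561 0.025665224313894598
```

Fz has moved from -1.7 to -0.9, so contact is near. Step on gently.

Call:
carry_out([
  [0,0,0.05,0,0,0],
  [0,0,0.1,0,0,0],
  [0,0,0.1,0,0,0],
])

```text
time_s: 9.05
ee_pos: [0.6419, 0.1575, 0.0228]
tool_rot: [-180.0, -0.2, 91.8]
ft_force: [-2.5, -0.1, 5.1]
finger_gap: 0.53
```

Call:
carry_out([
  [0,0,0.05,0,0,0],
  [0,0,0.1,0,0,0],
  [0,0,0.1,0,0,0],
])

```text
time_s: 9.3
ee_pos: [0.6419, 0.1575, 0.0228]
tool_rot: [-180.0, -0.2, 91.8]
ft_force: [-2.4, -0.6, 6.1]
finger_gap: 0.527
```

Set down on the bed: net contact of about 7 N and z has stopped. Now I'll slide along tool -x (jig +x).

Call:
carry_out([
  [-0.2,0,0,0,0,0],
  [-0.5,0,0,0,0,0],
  [-0.8,0,0,0,0,0],
  [-1.1,0,0,0,0,0],
  [-1.3,0,0,0,0,0],
  [-1.5,0,0,0,0,0],
])

```text
time_s: 9.8
ee_pos: [0.6427, 0.1424, 0.0229]
tool_rot: [180.0, -0.2, 91.8]
ft_force: [0.2, 2.1, 2.6]
finger_gap: 0.53
```

Call:
carry_out([
  [-0.1,0,0,0,0,0],
  [-0.2,0,0,0,0,0],
  [-0.3,0,0,0,0,0],
  [-0.4,0,0,0,0,0],
])

```text
time_s: 10.13
ee_pos: [0.6429, 0.1384, 0.0229]
tool_rot: [180.0, -0.2, 91.8]
ft_force: [0.4, 1.8, 2.1]
finger_gap: 0.532
```

Call:
carry_out([
  [-0.1,0,0,0,0,0],
  [-0.2,0,0,0,0,0],
  [-0.3,0,0,0,0,0],
  [-0.4,0,0,0,0,0],
])

```text
time_s: 10.47
ee_pos: [0.643, 0.1344, 0.0229]
tool_rot: [180.0, -0.2, 91.8]
ft_force: [-0.7, 3.2, 2.1]
finger_gap: 0.527
```

Call:
carry_out([
  [-0.1,0,0,0,0,0],
  [-0.2,0,0,0,0,0],
  [-0.3,0,0,0,0,0],
  [-0.4,0,0,0,0,0],
  [-0.4,0,0,0,0,0],
])

```text
time_s: 10.88
ee_pos: [0.6431, 0.1304, 0.0229]
tool_rot: [179.9, -0.2, 91.8]
ft_force: [-0.1, 4.8, 2.6]
finger_gap: 0.53
```

Call:
carry_out([
  [-0.1,0,0,0,0,0],
  [-0.2,0,0,0,0,0],
  [-0.3,0,0,0,0,0],
  [-0.4,0,0,0,0,0],
  [-0.4,0,0,0,0,0],
])

```text
time_s: 11.3
ee_pos: [0.6432, 0.1269, 0.0229]
tool_rot: [179.9, -0.3, 91.8]
ft_force: [0.1, 6.1, 1.8]
finger_gap: 0.523
```

```bash
python3 - <<'E'
from h import *
F=[];
for i in range(4):
    s=grab_frame('side'); F.append(state()['ft_force'])
print(np.mean(F,0)); go([.643,.13,.0228],91.8)
for b in pinpoint('press_plate',s)[:2]: print(b['location'],b['conf'])
for b in pinpoint('heatsink',s)[:3]: print(b['location'],b['conf'])
cv2.imwrite('pics/v6.png',cv2.resize(s['img'][170:270,270:430,::-1],(800,500),interpolation=cv2.INTER_CUBIC))
E
```

```text
[-0.064502    5.22885796  2.60357982]
t 11.5 pos [0.6432 0.1269 0.0229] [179.9  -0.3  91.8] F [1.  5.1 3.3] gap 0.53 q [10. 36. 93.  0. 51.  8.]
cm [ 0.31 -0.01  0.01] rv [ 0.001 -0.005 -0.001] rows 0.07432437356733226 0.039559689791053114
[0.6472, 0.0936, 0.0285] 0.69
[0.6478, 0.1255, 0.0137] 0.88
[0.5132, 0.0555, 0.0007] 0.82
```

View pics/v6.png

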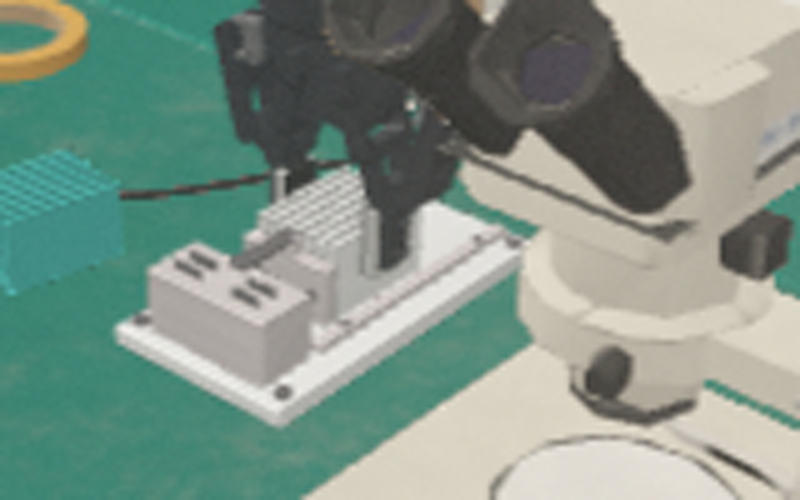

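The sink is pressed flat on the plate (side crop), with the pointer tip at (240,263) just short of the ridges. Force and geometry give about 7.5 mm of travel, so about 7 mm more is needed.

Call:
carry_out([
  [-0.1,0,0,0,0,0],
  [-0.2,0,0,0,0,0],
  [-0.3,0,0,0,0,0],
  [-0.4,0,0,0,0,0],
  [-0.5,0,0,0,0,0],
  [-0.6,0,0,0,0,0],
  [-0.6,0,0,0,0,0],
])

```text
time_s: 12.18
ee_pos: [0.6434, 0.1221, 0.023]
tool_rot: [179.9, -0.4, 91.7]
ft_force: [-0.2, 8.5, 3.2]
finger_gap: 0.532
```

```bash
python3 - <<'E'
from h import *
F=[];P=[]
for i in range(6):
    s=grab_frame('side'); q=state(); F.append(q['ft_force']);P.append(q['ee_pos'])
print(np.mean(F,0),np.mean(P,0)); go([.643,.12,.0228],91.8)
for b in pinpoint('press_plate',s)[:2]: print(b['location'],b['conf'])
cv2.imwrite('pics/v7.png',cv2.resize(s['img'][205:257,288:352,::-1],(736,598),interpolation=cv2.INTER_CUBIC))
E
```

```text
[-0.844915    7.90987526  2.6264843 ] [0.64337128 0.12214092 0.02296013]
t 12.48 pos [0.6434 0.1221 0.023 ] [179.9  -0.4  91.8] F [-0.9  8.3  2.9] gap 0.531 q [10. 36. 93.  0. 51.  8.]
cm [-0.21 -0.04  0.02] rv [ 0.001 -0.007 -0.001] rows 0.05237077242132104 0.053897736261229685
[0.6473, 0.0902, 0.0278] 0.47
```

View pics/v7.png

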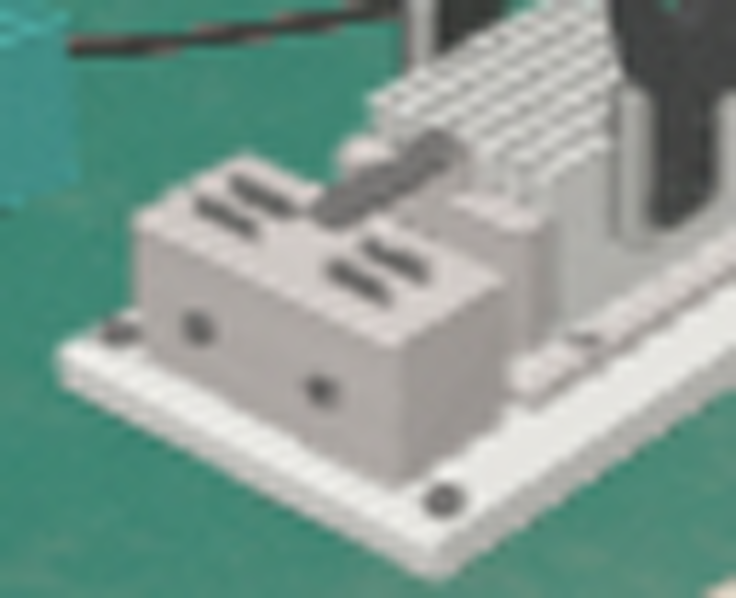

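The pointer tip (313,222) has just passed the first pair's line (265,197)–(395,258). Image, force and plate location together give about 12 mm, so I'll push 3 mm more (plus about 1.2 mm for the arm's give).

Call:
carry_out([
  [-0.2,0,0,0,0,0],
  [-0.25,0,0,0,0,0],
  [-0.3,0,0,0,0,0],
  [-0.35,0,0,0,0,0],
  [-0.4,0,0,0,0,0],
  [-0.42,0,0,0,0,0],
  [-0.42,0,0,0,0,0],
])

```text
time_s: 13.12
ee_pos: [0.6434, 0.1198, 0.023]
tool_rot: [179.9, -0.5, 91.7]
ft_force: [0.5, 9.9, 1.4]
finger_gap: 0.53
```

```bash
python3 - <<'E'
from h import *
F=[];P=[];I=[]
for i in range(8):
    s=grab_frame('side'); q=state(); F.append(q['ft_force']);P.append(q['ee_pos']);I.append(s['img'].astype(float))
print(np.mean(F,0),np.mean(P,0),q['tool_rot'],q['finger_gap'],q['time_s'])
for b in pinpoint('press_plate',s)[:2]: print(b['location'],b['conf'])
cv2.imwrite('pics/v8.png',cv2.resize(np.mean(I,0).astype(np.uint8)[205:257,288:352,::-1],(736,598),interpolation=cv2.INTER_CUBIC))
E
```

```text
[-0.33514886  9.72365092  2.28115662] [0.64344437 0.11977486 0.02303347] [179.91721387  -0.5308459   91.73722485] 0.5281217823025041 13.5167
[0.6481, 0.0878, 0.0254] 0.67
```

View pics/v8.png

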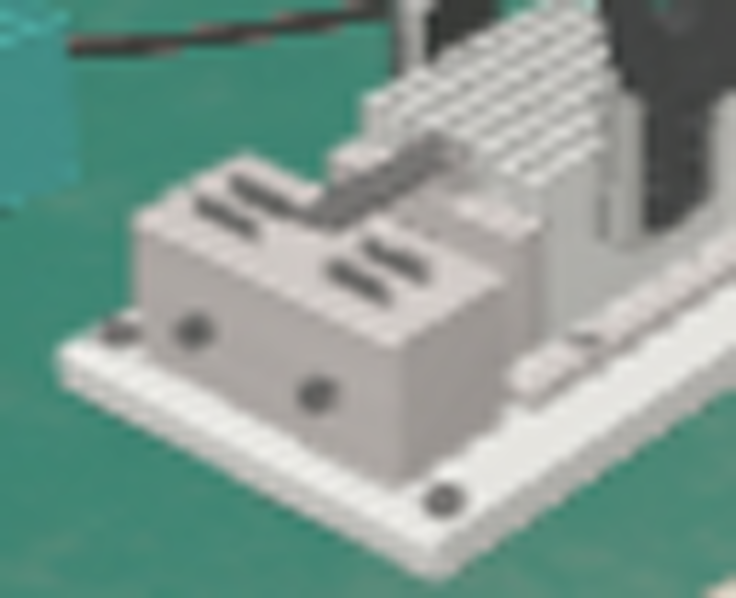

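The tip moved about 2.4 mm further and now lies past the first pair. To pin down the travel, I'll compare the tip's position with the picture taken at rest, along the jig's lane.

```bash
python3 - <<'E'
from h import *
from scipy.ndimage import map_coordinates
I=[]
for i in range(4): s=grab_frame('side'); I.append(s['img'].astype(float))
now=np.mean(I,0); rest=cv2.imread('pics/side0.png')[:,:,::-1].astype(float)
a=np.radians(-88.4); c=np.array([.644,.1225,0]); ex=np.array([np.cos(a),np.sin(a),0]); ey=np.array([-ex[1],ex[0],0])
W=lambda x,y,z: c+ex*x/1e3+ey*y/1e3+np.array([0,0,z/1e3])
pr=lambda x,y,z: proj(s,W(x,y,z))
crop=lambda p:(p-[288,205])*11.5
obs=np.array([311.5,237.5])/11.5+[288,205]; off=obs-pr(75,0,44.5); print('off px',off)
for z in(44,46,48): print(z,[(t,crop(pr(60+t,0,z)+off).round().tolist()) for t in(10,12,14,16)])
for y in (25,): print('plate front/back top corner',[(t,crop(pr(20+t,y,42)+off).round().tolist(),crop(pr(28+t,y,42)+off).round().tolist()) for t in(10,12,14,16)])
print('ridge',[crop(pr(x,y,44.5)+off).round().tolist() for x in(70,80) for y in(-12,12)])
xs=np.arange(46,86,1.)
for z in(45,47):
    for n,im in(('rest',rest),('now',now)):
        g=np.mean([map_coordinates(im.mean(2),np.array([(pr(x,y,z)+off)[::-1] for x in xs]).T,order=1) for y in(-1,0,1)],0)
        print(z,n,g.round().astype(int).tolist())
E
```

```text
off px [ 0.79375518 -0.75186793]
44 [(10, [329.0, 229.0]), (12, [322.0, 234.0]), (14, [315.0, 238.0]), (16, [308.0, 242.0])]
46 [(10, [329.0, 221.0]), (12, [322.0, 225.0]), (14, [315.0, 229.0]), (16, [308.0, 233.0])]
48 [(10, [329.0, 212.0]), (12, [322.0, 216.0]), (14, [315.0, 220.0]), (16, [308.0, 224.0])]
plate front/back top corner [(10, [564.0, 203.0], [538.0, 219.0]), (12, [558.0, 207.0], [531.0, 223.0]), (14, [551.0, 211.0], [524.0, 227.0]), (16, [544.0, 215.0], [517.0, 231.0])]
ridge [[284.0, 205.0], [376.0, 250.0], [248.0, 225.0], [340.0, 271.0]]
45 rest [119, 118, 115, 110, 105, 103, 103, 103, 103, 104, 106, 113, 126, 144, 163, 184, 198, 201, 201, 199, 198, 198, 198, 199, 200, 201, 201, 202, 201, 201, 201, 201, 201, 201, 201, 200, 200, 200, 199, 199]
45 now [125, 127, 125, 121, 119, 121, 125, 127, 125, 119, 116, 120, 126, 132, 134, 130, 128, 130, 132, 132, 130, 128, 130, 138, 148, 160, 171, 183, 193, 199, 202, 204, 204, 203, 203, 203, 202, 202, 202, 202]
47 rest [112, 110, 112, 113, 112, 110, 108, 107, 108, 109, 111, 112, 115, 119, 129, 145, 165, 183, 197, 202, 202, 200, 199, 198, 199, 199, 199, 200, 201, 201, 201, 201, 201, 201, 201, 201, 201, 200, 200, 200]
47 now [115, 113, 114, 116, 116, 115, 113, 112, 115, 119, 118, 114, 110, 108, 111, 115, 117, 115, 114, 114, 116, 118, 117, 115, 115, 121, 130, 141, 155, 172, 189, 199, 203, 204, 204, 203, 203, 203, 202, 202]
```

```bash
python3 - <<'E'
from h import *
from scipy.ndimage import map_coordinates
I=[]
for i in range(4): s=grab_frame('side'); I.append(s['img'].astype(float))
now=np.mean(I,0).mean(2); rest=cv2.imread('pics/side0.png').astype(float).mean(2)
a=np.radians(-88.4); c=np.array([.644,.1225,0]); ex=np.array([np.cos(a),np.sin(a),0]); ey=np.array([-ex[1],ex[0],0])
off=np.array([.79,-.75])
pr=lambda x,y,z: proj(s,c+ex*x/1e3+ey*y/1e3+np.array([0,0,z/1e3]))+off
xs=np.arange(45,88,.5)
def rect(im,z,ys): return np.array([map_coordinates(im,np.array([pr(x,y,z)[::-1] for x in xs]).T,order=1) for y in ys])
ys=np.arange(-8,9,2.)
for z in(46,48):
    A,B=rect(rest,z,ys),rect(now,z,ys)
    for y,p,q in zip(ys,A,B):
        e=[]
        for g in(p,q):
            i=np.where((g[:-1]<155)&(g[1:]>=155))[0]; e.append([round(float(xs[k]+.5*(155-g[k])/(g[k+1]-g[k])),1) for k in i])
        print(z,y,e,int(p[:30].min()),int(q[20:60].min()))
# template match of tip patch, full image
sc=6; R_=cv2.resize(rest[195:260,285:365].astype(np.float32),None,fx=sc,fy=sc,interpolation=cv2.INTER_CUBIC); N=cv2.resize(now[195:260,285:365].astype(np.float32),None,fx=sc,fy=sc,interpolation=cv2.INTER_CUBIC)
p0=(pr(60,0,47)-[285,195])*sc; x0,y0=(p0-[6*sc/1.,3*sc]).astype(int)
T=R_[y0:y0+6*sc,x0:x0+9*sc]; m=cv2.matchTemplate(N,T,cv2.TM_CCOEFF_NORMED); _,v,_,l=cv2.minMaxLoc(m)
d=(np.array(l)-[x0,y0])/sc; J=(pr(75,0,47)-pr(60,0,47))/15; print('shift px',d,'px/mm',J,'corr',v,'mm',d@J/(J@J))
print(state()['ft_force'],state()['ee_pos'])
E
```

```text
46 -8.0 [[57.9], [74.2]] 115 115
46 -6.0 [[58.3], [73.7]] 117 117
46 -4.0 [[59.3], [73.8]] 116 116
46 -2.0 [[60.2], [73.2]] 110 111
46 0.0 [[60.5], [72.3]] 102 107
46 2.0 [[61.1], [71.2]] 101 126
46 4.0 [[46.4, 61.5], [46.0, 52.7, 58.9]] 101 153
46 6.0 [[61.1], []] 97 164
46 8.0 [[61.2], []] 99 156
48 -8.0 [[62.2, 77.9, 87.1], [65.2, 77.8, 87.0]] 109 115
48 -6.0 [[60.4], [76.8]] 114 115
48 -4.0 [[60.7], [76.0]] 117 117
48 -2.0 [[61.6], [76.2]] 116 116
48 0.0 [[62.5], [75.6]] 111 111
48 2.0 [[62.8], [74.8]] 102 106
48 4.0 [[63.4], [73.7]] 101 122
48 6.0 [[63.9], [48.7, 55.5, 61.9]] 101 151
48 8.0 [[63.6], [46.9]] 97 162
shift px [ 42.16666667 -10.33333333] px/mm [-0.30832658  0.17707829] corr 0.9304569363594055 mm -117.31275296040795
[-0.55075437  9.87694374  2.67978885] [0.64343809 0.11978909 0.02303893]
```

Three checks agree on about 15 mm and 7.5 N: pointer shift from rest (14.6–15.4 mm on the clean rows), force (9.8 N less about 1 N offset and about 1 N bed friction), and plate location (about 15 mm). The push is steady, so I'll hand in.

```bash
python3 -c "
from h import *
s=state();print(s['time_s'],s['ee_pos'],s['ft_force'],s['finger_gap']);print(hand_in())"
```

```text
13.9667 [0.64343809 0.11978909 0.02303893] [-0.55075437  9.87694374  2.67978885] 0.5293972059042978
the job is handed in; nothing more can be done
None
```

I set the silver heat sink down between the jig's guide rails, about 2 cm clear of the sprung plate. I then slid it against the plate, and the arm is still gripping it and pushing. I handed it in at about 14 s of the 48 s allowed.

**Plate travel:** my last checks mostly put it at about 15 mm, well short of the 26 mm end stop.
- **Pointer:** in the side camera it had moved 14.6–15.4 mm from rest, measured along its clearly visible part.
- **Plate position:** the detector put the plate about 15 mm in.
- **Push:** the wrist reads 9.8 N. Less about 1 N sensor offset and 1 N bed friction (both estimates), that is about 7.7 N on the spring. The reading was steady.

**Checks that disagreed:**
- **Pointer by eye:** its tip against the ridges looked like only about 12.3 mm. I put that down to the pointer sitting higher than the ridges.
- **Partly shadowed rows:** these gave 10–13 mm.
- **Template match:** an automatic image match of the pointer tip failed, so I ignored it.
- **Tool tilt:** the tool is about 0.5° off level under the push, and I left it that way.

The arm never went near the low sink, screw jar, screwdriver or turquoise look-alike to move them.

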